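# Tuck the document box's flap under its hood

### The arm

A 6-joint arm with a two-finger parallel gripper is mounted at the origin on the work surface. World frame = base frame: x ahead of the robot, y to its left, z up, the work surface at z = 0. Lengths are in m, angles in rad, forces in N, time in s.
With the tool pointing down it reaches from about 0.275 to 0.85 m from the base axis. Payload 5.2 kg.
Tool frame: the origin (TCP) lies midway between the tips of the shut fingers; the grasp point (between the pads) lies bot.grasp_offset behind it (bot.grasp_offset is the distance from the TCP to the grasp point, in m); z points along the fingers, y is the direction in which the jaws open and shut (so a half turn about z gives the same grasp; the last joint's range is limited). The gripper opens to 85 mm and grips with 20 to 120 N. Pads are 22 mm wide; open, the fingers measure 114 mm over their backs; the gripper's body (76 mm by 85 mm) begins 54 mm behind the grasp point. The pads swing forward as they close: fully open they stand 13 mm farther back than shut.
Start: joints at [-1.383, 0.259, 1.535, -0, 1.348, -0.203], TCP at [0.21, -0.509, 0.195] pointing down, gripper open.
Joint ranges: [-3.14, 3.14], [-0.91, 2.08], [0.19, 2.58], [-1.22, 4.36], [0.22, 2.71], [-3.12, 3.12]. Speed limits (rad/s): [2.57, 2.57, 3.14, 3.14, 3.14, 3.14].

### API

Orientations are given as [roll, pitch, yaw] about the fixed x, y, z axes, in that order (R = Rz(yaw) Ry(pitch) Rx(roll)).
In Python, from rig import bot, viewer, finish_job gives the robot as it stands.
- The arm moves only by the tool send_rows, never from a script. Its argument "targets" is a list of rows, each an object with "delta_pos": the shift along the world's x, y, z in m, a list of three; "twist": the turn about the world's z in units of 6 degrees (1.0 is 6 degrees). A call has 1 to 10 rows; each row shifts and turns the pose as measured when the row begins; what a row does not reach is not made up. A row lasts 1/12 s, in which the tool goes at most 41.7 mm and 7.16 degrees, less where a joint would pass 70% of its speed; a pose out of reach is approached as far as the arm can. A call is refused whole if a number of a shift passes 0.0417 or a number of a turn 1, either way. A call with a gripper value outside its range is refused whole. "grip" is the finger opening in m, from 0 to 0.0854, set as the call begins (left out, the last holds). The fingers move at their own pace and stop on an object; "force" is the grip in N (left out, the last holds). Time passes only in rows, so rows that do not move let the fingers close. It gives the time, the measured TCP pose, the force and the opening at its end, in the units of the state.
- bot.read_state(): the state, without advancing time (a new reading comes with each control period).
- viewer.capture(name): name is "scene" or "side" or "wrist"; returns a dict with "pixels" (420x560x3 uint8, blue, green, red), "z_map" (420x560 float32, m along the optical axis (not along the pixel's ray), 0 where there is no reading), "mtx" (3x3 intrinsics, pixels), "cam_to_world" (4x4, takes a point from camera to world coordinates). Camera axes: x right, y up, looking along -z (the intrinsics and any distortion apply to the point x, -y, -z); pixel columns grow to the right and rows downward; lengths in m; the calibration is good to about 2 mm. A picture is of the moment at which its call begins.
- finish_job(): hands the job in, once; it reports no verdict.
The state is a dict: "t": time; "joint_positions": joint angles; "joint_vel": joint speeds; "tau": joint torques, N m; "ee_pos": TCP position; "tool_rot": TCP orientation; "wrist_force": force on the tool from outside, world axes, zero at the start; "torque": the same for the moment, N m; "grip_width": opening from 0.0 (shut) to 1.0 (fully open).
Only numpy, scipy, OpenCV 4.12 (cv2) and the standard library are available. Lean on these libraries where they do the work, as an engineer would, in place of code of your own. Each camera call takes 0.05 s, during which the arm holds its last target.

### The job

Close the open grey document box: with the fingertips, fold its sprung flap over until it lies flat, then, still pressing it down, push it forward by its step until its edge is fully home under the lip of the hood and it stays shut by itself. Only push and press: lift nothing, leave the box where it stands, and leave the things on and around it alone. Finish with the hand clear.

Things in the scene. Friction and masses are not known exactly. Their poses are not given: they have to be found in the camera images.
- doc_box: Loose grey-board document box, 220 (its x) x 180 (y) x 72 high, about 2.2 kg with the booklets in it, standing on the table. Origin: centre of its underside, z up. Walls are 60 high. The far part (own x +15 to +110) is roofed by a fixed hood, top at z 72, underside at z 68; the near part is open and is closed by the flap. Its own +x is 'forward', from the fold axis to the hood; it is turned at most 0.6 rad from world x.
- fold_axis (a point): Middle of the flap's hinge axis, on the box's near edge: box frame (-105, 0, 63). The axis lies along the box's y.
- lip_edge (a point): Middle of the outer edge of the hood's lip, box frame (14.5, 0, 73.5). The lip runs the whole width of the hood and is flared: its underside slopes down from z 72 at its edge (x 14.5) to z 68 at x 23, and stays at 68 further in.
- flap_fold (a joint): Angle of the flap about the fold axis, rad: 0 = folded over, lying flat and pointing forward; 1.57 = upright; 2.0 = stop, leaning back to the robot side. A weak spring raises an untucked flap again to about 1.4; holding it flat takes about 1 N at 55 mm from the axis. Tucked and let go, it rests at about 0.03 against the lip's underside.
- flap_slide (a joint): How far the flap has been pushed out along its own plane, away from the fold axis, m: 0 = drawn in (as at the start), 0.034 = end stop, fully home. It slides on its aluminium hinge leaf with about 0.7 N of friction and stays where it is left. Folded flat and drawn in, the flap's edge is 10 mm short of the lip's edge; if pushed out more than about 10 mm before it is flat, it lands on top of the lip instead.
- flap_edge (a point): Middle of the flap's free edge, mid-thickness, 109 from the fold axis when drawn in (143 when fully home). The flap is a grey board 101 long x 168 wide x 4 thick; flat, its top is at box z 65.
- thumb_step (a point): Foot of the thumb step on the flap's outer face (its upper face when folded, facing the robot when upright), in the middle of the width, 70 from the fold axis when drawn in. The step is a wall 10 high and 70 wide, facing the fold axis, that a fingertip can push against; beyond it a ramp runs down towards the free edge, ending 31 further on. Between the fold axis and the step the flap is plain.
- weight: Brass paperweight, 42 diameter x 43 high, 0.25 kg, standing loose on the hood. Origin: centre of its underside.
- loupe: Black magnifier loupe, 44 diameter x 40 high, standing left of the box. Origin: centre of its underside.
- stamp: Wooden hand stamp, 36 x 60 foot, 72 high, standing right of the box. Origin: centre of its underside.
- booklet_near: Booklet 100 x 145 x 12 lying between the robot and the box. Origin: centre of its underside.
- booklet_left: Booklet 150 x 210 x 16 lying off to one side. Origin: centre of its underside.
- pencil_pot: Dark steel pencil pot, 72 diameter x 95 high, pencils up to 165 high, off to one side. Origin: centre of its underside.
- bone_folder: Flat bone folder 160 x 22 x 5 lying off to one side. Origin: centre of its underside.
Mind the look-alikes: they are no part of the job. There is more than one size of the stamp; the one meant has the size given above.

How it is judged:
On the way, in this order (a step that is already met when the one before it is completed fails the run):
1. the flap is folded over (value of joint flap_fold below 0.3 rad), for 0.1 s.
2. the flap's edge is beneath the lip (value of joint flap_fold below 0.055 rad and value of joint flap_slide above 0.028 m), for 0.2 s.
At the end, for the whole second after the job is handed in: The flap lies flat (fold angle under 0.055 rad) with its edge beneath the lip, pushed out by more than 28 of its 34 mm, held there by the lip alone; the box stands flat on the table and everything is at rest (all of step 2 and velocity of joint flap_fold below 0.05 rad/s and linear speed of doc_box below 0.01 m/s and height (world z) of doc_box below 0.005 m and angle between doc_box's own z axis and vertical below 0.04 rad and linear speed of each of weight, loupe, stamp, booklet_near, booklet_left, pencil_pot, bone_folder below 0.02 m/s); the robot touches nothing.
It fails at once if the box is lifted or tipped (10 mm, 0.1 rad) (height (world z) of doc_box above 0.01 m or angle between doc_box's own z axis and vertical above 0.1 rad).
It fails at once if the box is shoved more than 20 mm from its place (distance of doc_box from where it was at the start of the episode above 0.02 m).
It fails at once if a bystander is lifted, toppled, or moved more than 30 mm (distance of any of weight, loupe, stamp, booklet_near, booklet_left, pencil_pot, bone_folder from where it was at the start of the episode above 0.03 m or angle between any of weight, loupe, stamp, booklet_near, booklet_left, pencil_pot, bone_folder's own z axis and vertical above 0.5 rad).
It also fails if it takes over 37 s, if anything falls off the work surface, if the arm or the gripper's body presses on something with over 40 N, if the wrist force passes 120 N, or if a joint passes its speed limit or range.

## Working session

There is one attempt and no reset: what is moved stays moved. The work goes in short steps, Python scripts to look and compute and a tool call to move; the robot and the scene stay as the last step left them, time stands still between calls to the robot, and variables do not carry over. Pictures are saved under pics/ and viewed, and the job is handed in when it is done.

Besides the shell and the picture viewer there is one more tool, called after "Call:" by a JSON object that holds its "name" and its "arguments". send_rows: Moves the arm, as the interface text tells. Its arguments: {"type":"object","properties":{"targets":{"type":"array","items":{"type":"object","properties":{"delta_pos":{"type":"array","items":{"type":"number"}},"twist":{"type":"number"}}}},"grip":{"type":"number"},"force":{"type":"number"}},"required":["targets"]}

```bash
ls; mkdir -p pics
cat > h.py <<'E'
import numpy as np, cv2
from rig import bot, viewer, finish_job
def cap(n,f):
    c=viewer.capture(n); cv2.imwrite(f'pics/{f}.png',c['pixels'])
    np.savez(f'pics/{f}.npz',**c); return c
def world(c):
    z=c['z_map'];K=c['mtx'];h,w=z.shape
    u,v=np.meshgrid(np.arange(w),np.arange(h))
    x=(u-K[0,2])/K[0,0]*z;y=(v-K[1,2])/K[1,1]*z
    P=np.stack([x,-y,-z,np.ones_like(z)],-1)@c['cam_to_world'].T
    P=P[...,:3]; P[z==0]=np.nan
    return P
E
python3 - <<'E'
from h import *
for n in('scene','side','wrist'):
    c=cap(n,n+'0'); print(n,c['cam_to_world'].round(3).tolist(),c['mtx'].tolist())
print(bot.read_state(),bot.grasp_offset)
E
```

```text
pics
scene [[0.209, -0.834, 0.51, 1.025], [0.978, 0.181, -0.105, -0.109], [-0.005, 0.521, 0.854, 0.901], [0.0, 0.0, 0.0, 1.0]] [[393.08233233855066, 0.0, 273.98026265930326], [0.0, 393.08233233855066, 211.04827640322452], [0.0, 0.0, 1.0]]
side [[-0.977, 0.105, -0.188, 0.261], [-0.214, -0.542, 0.813, 1.199], [-0.017, 0.834, 0.552, 0.891], [0.0, 0.0, 0.0, 1.0]] [[459.8656388890591, 0.0, 286.5989263948744], [0.0, 459.8656388890591, 207.8929264561566], [0.0, 0.0, 1.0]]
wrist [[0.379, 0.878, 0.291, 0.283], [-0.925, 0.361, 0.117, -0.477], [-0.002, -0.313, 0.95, 0.374], [0.0, 0.0, 0.0, 1.0]] [[351.0479039064196, 0.0, 275.5668163476337], [0.0, 351.0479039064196, 216.02630701798833], [0.0, 0.0, 1.0]]
{'t': 0.15, 'joint_positions': array([-1.38279895e+00,  2.59171168e-01,  1.53580664e+00, -7.43173706e-06,
        1.34799447e+00, -2.02765324e-01]), 'joint_vel': array([-0.00283602, -0.00285744, -0.00253057, -0.00070727, -0.00103361,
        0.00048403]), 'tau': array([ 2.66094845e-03, -4.46387601e+01, -2.90820819e+01, -2.21423620e-04,
        8.20726273e-03, -1.57342862e-05]), 'ee_pos': array([ 0.20944451, -0.50808522,  0.19437814]), 'tool_rot': array([-3.14023983e+00, -2.70730498e-04,  3.90764161e-01]), 'wrist_force': array([0.49320984, 0.14387783, 0.31658636]), 'torque': array([ 0.0150847 , -0.0010727 , -0.02080702]), 'grip_width': 1.0013337711268677} 0.0187
```

View pics/scene0.png

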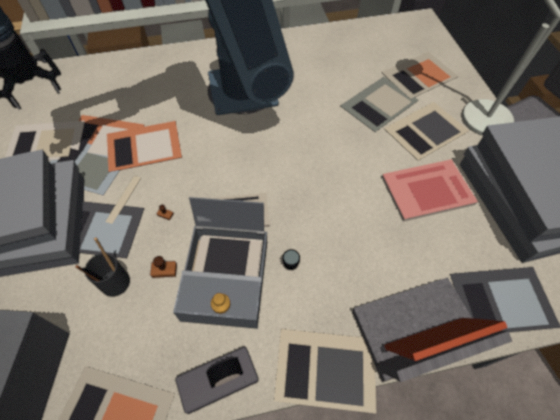

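View pics/side0.png

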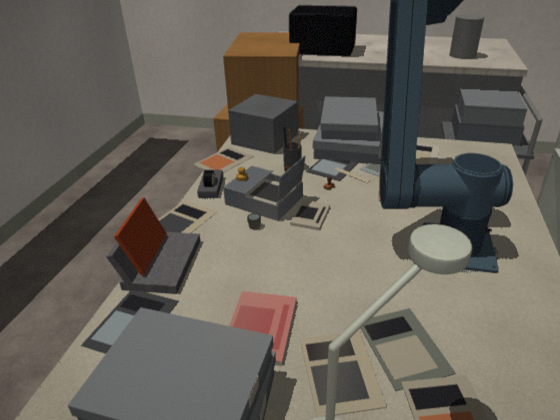

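The scene view shows the box at about (220,260), with its flap upright at (228,213), the hood with the brass weight at (220,300), the loupe at (290,258) and the stamp at (163,268). In the side view the box is at (265,190) and the near booklet at (310,214). Next I measure it.

Run:
```python
from h import *
c=dict(np.load('pics/scene0.npz'));P=world(c)
def at(u,v): return P[v,u].round(4)
for n,p in dict(hood=(200,300),hood2=(245,300),flap=(228,213),flapb=(228,225),flapt=(228,202),loupe=(290,255),stamp=(160,265),table=(330,240)).items(): print(n,at(*p))
R=np.zeros(P.shape[:2],bool);R[180:340,160:285]=1
m=R&(P[...,2]>.068)&(P[...,2]<.0775)&(P[...,0]>.5)
n,l,s,ce=cv2.connectedComponentsWithStats(m.astype(np.uint8))
k=1+s[1:,4].argmax();pts=P[l==k];print(s[k],pts[:,2].mean())
# hood rect
rect=cv2.minAreaRect((pts[:,:2]*1000).astype(np.float32));print(rect,cv2.boxPoints(rect))
# walls
m=R&(P[...,2]>.02)&(P[...,2]<.18)&(P[...,0]<.52)
im=c['pixels'][180:340,150:310];cv2.imwrite('pics/z.png',cv2.resize(im,None,fx=3.5,fy=3.5,interpolation=3))
```

```text
hood [ 0.7168 -0.212   0.071 ]
hood2 [ 0.7369 -0.1163  0.0694]
flap [ 0.5468 -0.1187  0.1293]
flapb [ 0.5522 -0.1243  0.0847]
flapt [ 0.5434 -0.114   0.1692]
loupe [0.6396 0.0083 0.0397]
stamp [ 0.6112 -0.294   0.0628]
table [ 0.6007  0.1246 -0.0034]
[ 172  271   89   50 3197] 0.07173676913921964
((712.898681640625, -173.72186279296875), (180.2863006591797, 97.25895690917969), 72.5589370727539) [[ 639.48676 -245.1453 ]
 [ 732.27435 -274.2962 ]
 [ 786.3106  -102.29843]
 [ 693.523    -73.14752]]
```

View pics/z.png

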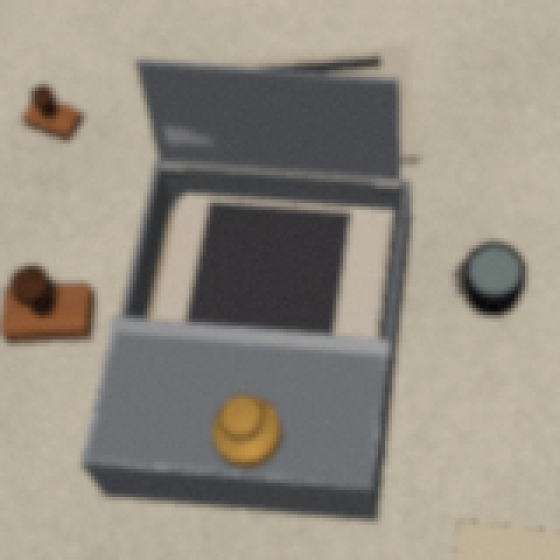

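Call:
{"name": "send_rows", "arguments": {"targets": [{"delta_pos": [0.022,0.034,0.001],"twist": -0.7},{"delta_pos": [0.022,0.034,0.001],"twist": -0.7},{"delta_pos": [0.022,0.034,0],"twist": -0.7},{"delta_pos": [0.022,0.034,0],"twist": -0.7},{"delta_pos": [0.022,0.034,0],"twist": -0.7},{"delta_pos": [0.022,0.034,0],"twist": -0.7},{"delta_pos": [0.022,0.034,0],"twist": -0.7},{"delta_pos": [0.022,0.034,0],"twist": -0.7}], "grip": 0, "force": 40}}

```text
t: 0.82
ee_pos: [0.3833, -0.2326, 0.193]
tool_rot: [-3.139, 0.003, -0.236]
wrist_force: [1.4, -1.5, -1.0]
grip_width: 0.004
```

Call:
{"name": "send_rows", "arguments": {"targets": [{"delta_pos": [0.024,0.031,0],"twist": -0.2},{"delta_pos": [0.024,0.031,0],"twist": -0.2},{"delta_pos": [0.024,0.031,-0.01],"twist": -0.2},{"delta_pos": [0.02,0.028,-0.02],"twist": 0},{"delta_pos": [0,0,-0.02],"twist": 0},{"delta_pos": [0,0,-0.015],"twist": 0},{"delta_pos": [0,0,0],"twist": 0}]}}

```text
t: 1.4
ee_pos: [0.4821, -0.0955, 0.127]
tool_rot: [-3.136, -0.002, -0.296]
wrist_force: [-0.4, 0.2, 0.2]
grip_width: -0.001
```

Run:
```python
from h import *
s=bot.read_state();print(s['ee_pos'],s['tool_rot'],s['wrist_force'],s['t'])
w=cap('wrist','wrist1');s=cap('side','side1');c=cap('scene','scene1')
a=cv2.resize(s['pixels'][130:260,190:350],None,fx=2.4,fy=2.4,interpolation=3)
b=cv2.resize(w['pixels'],(400,300));cv2.imwrite('pics/m1.png',np.hstack([cv2.resize(a,(400,300)),b]))
```

```text
[ 0.48207162 -0.09545337  0.12697197] [-3.13627665e+00 -2.17273774e-03 -2.95738607e-01] [-0.39528443  0.19806437  0.15505419] 1.4
```

View pics/m1.png

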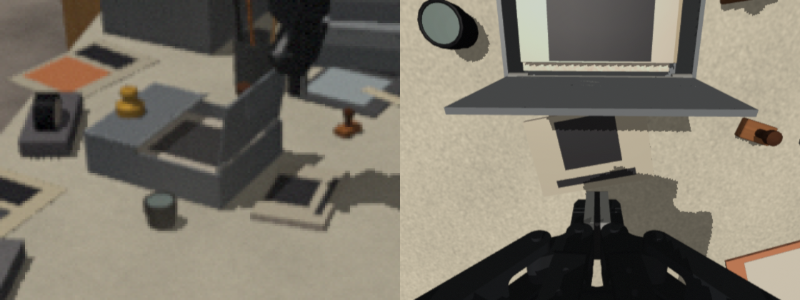

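The left half is the side view: the flap leans back at (255,115) with the gripper behind it at (300,40). The right half is the wrist view: the flap edge runs along (445,108)-(757,112), with the fingertips centred at (597,200). I'll check the axis and hood against the wrist depth.

```bash
cat >> h.py <<'E'
f=np.array([.9539,-.300]);l=np.array([.300,.9539]);O=np.array([.6535,-.1551])
def box(P):
    d=P[...,:2]-O; return np.stack([d@f,d@l,P[...,2]],-1)
E
python3 - <<'E'
from h import *
for n in('wrist1','scene1'):
    B=box(world(dict(np.load(f'pics/{n}.npz'))))*1000
    m=(abs(B[...,1])<70)&(B[...,0]<-85)&(B[...,0]>-150)&(B[...,2]>75)&(B[...,2]<172)
    q=B[m]
    if len(q)>100:
        for z0 in range(75,175,15):
            k=(q[:,2]>z0)&(q[:,2]<z0+15)
            if k.sum()>5: print(n,z0,k.sum(),np.median(q[k],0).round(1), np.percentile(q[k][:,0],[5,95]).round(1))
    m=(abs(B[...,1])<70)&(B[...,0]>30)&(B[...,0]<105)&(B[...,2]>60)&(B[...,2]<80)
    print(n,'hood z',np.median(B[m][:,2]) if m.any() else None)
    m=(B[...,2]>66)&(B[...,2]<76)&(B[...,0]>5)&(B[...,0]<120)&(abs(B[...,1])<110)
    if m.any(): print(np.percentile(B[m],[1,99],axis=0).round(1))
    m=(B[...,2]>54)&(B[...,2]<64)&(B[...,0]>-80)&(B[...,0]<0)&(abs(B[...,1])<110)
    q=B[m]; print('walls',len(q),np.median(q[q[:,1]>60],0),np.median(q[q[:,1]<-60],0))
E
```

```text
wrist1 75 976 [-107.7   -0.8   82.9] [-108.7 -106.7]
wrist1 90 1207 [-1.099e+02  1.000e-01  9.780e+01] [-110.8 -108.9]
wrist1 105 1471 [-112.1    0.3  113. ] [-113. -111.]
wrist1 120 1848 [-114.2   -0.5  128. ] [-115.1 -113.2]
wrist1 135 2373 [-116.3   -0.2  142.9] [-117.3 -115.3]
wrist1 150 3105 [-118.5    0.3  158. ] [-119.5 -117.4]
wrist1 165 4391 [-121.4   -0.6  171. ] [-124.2 -119.6]
wrist1 hood z None
walls 1307 [-60.69712115  91.08008202  60.27098343] [-60.28578098 -82.5764944   60.23144088]
scene1 75 220 [-105.8   -0.9   82.5] [-107.8 -104. ]
scene1 90 224 [-1.08e+02  1.00e-01  9.71e+01] [-109.7 -106.1]
scene1 105 249 [-110.1    1.4  112.9] [-112.2 -108. ]
scene1 120 242 [-112.4    0.3  127.6] [-114.4 -110.7]
scene1 135 259 [-114.8   -0.3  142. ] [-116.6 -112.7]
scene1 150 275 [-116.9    0.4  157.9] [-118.7 -114.9]
scene1 165 178 [-118.9   -0.6  169.4] [-122.7 -116.8]
scene1 hood z 71.55352399650616
[[ 15.5 -88.2  67.8]
 [110.   88.8  75.4]]
walls 130 [-38.74502055  87.93332132  58.97747593] [-40.38137796 -87.37484762  58.69844276]
```

Call:
{"name": "send_rows", "arguments": {"targets": [{"delta_pos": [0.012,-0.0056,-0.004],"twist": -0.1},{"delta_pos": [0.012,-0.0056,-0.004],"twist": 0},{"delta_pos": [0.012,-0.0056,-0.004],"twist": 0},{"delta_pos": [0,0,0],"twist": 0}]}}

```text
t: 1.88
ee_pos: [0.5235, -0.1197, 0.1232]
tool_rot: [-3.139, -0.017, -0.313]
wrist_force: [0.5, -1.6, 0.0]
grip_width: 0.008
```

```bash
cat > st.py <<'E'
from h import *
s=bot.read_state();print(s['t'],(box(s['ee_pos'])*1000).round(1),s['tool_rot'].round(3),s['wrist_force'].round(2), 'fwd F',round(float(s['wrist_force'][:2]@f),2))
E
python3 st.py
```

```text
1.8833 [-134.7   -5.2  123.2] [-3.139 -0.017 -0.313] [ 0.53 -1.61  0.03] fwd F 0.99
```

Call:
{"name": "send_rows", "arguments": {"targets": [{"delta_pos": [0,0,0],"twist": 0},{"delta_pos": [0,0,0],"twist": 0}]}}

```text
t: 2.05
ee_pos: [0.5242, -0.1215, 0.1243]
tool_rot: [-3.139, -0.018, -0.315]
wrist_force: [-0.4, -0.6, 1.0]
grip_width: 0.001
```

```bash
python3 st.py
python3 - <<'E'
from h import *
s=cap('side','side2');c=cap('scene','scene2');w=cap('wrist','wrist2')
a=cv2.resize(s['pixels'][100:250,200:350],(400,400),interpolation=3)
b=cv2.resize(w['pixels'],(400,400));cv2.imwrite('pics/m2.png',np.hstack([a,b]))
E
python3 st.py
```

```text
2.05 [-133.5   -6.7  124.3] [-3.139 -0.018 -0.315] [-0.38 -0.6   0.97] fwd F -0.19
2.2 [-134.1   -6.2  124.1] [-3.139 -0.017 -0.314] [-0.49  0.25 -0.65] fwd F -0.54
```

View pics/m2.png

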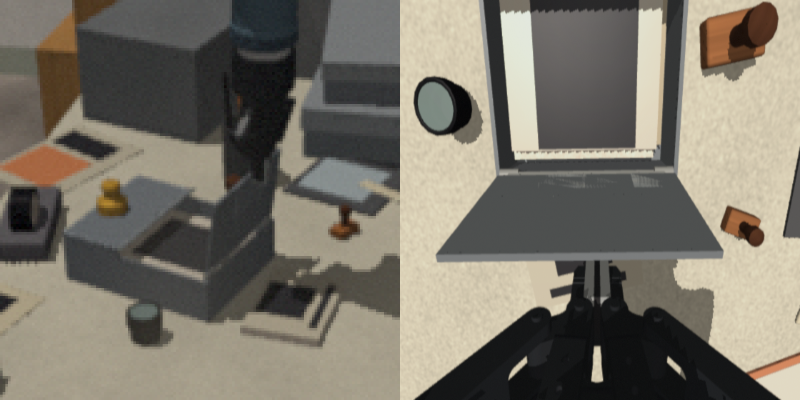

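Call:
{"name": "send_rows", "arguments": {"targets": [{"delta_pos": [0.003,0.001,-0.004],"twist": 0},{"delta_pos": [0.004,0.0,-0.004],"twist": 0},{"delta_pos": [0.005,0.0,-0.004],"twist": 0},{"delta_pos": [0.005,0.0,-0.004],"twist": 0}]}}

```text
t: 2.53
ee_pos: [0.5408, -0.1192, 0.1084]
tool_rot: [-3.14, -0.019, -0.314]
wrist_force: [-1.5, 0.1, 0.9]
grip_width: -0.005
```

```bash
python3 st.py
python3 - <<'E'
from h import *
w=cap('wrist','wrist3')
B=box(world(w))*1000
m=(abs(B[...,1])<75)&(abs(B[...,1])>35)&(B[...,0]<-30)&(B[...,0]>-140)&(B[...,2]>75)&(B[...,2]<180)
q=B[m]
for z0 in range(75,180,15):
    k=(q[:,2]>z0)&(q[:,2]<z0+15)
    if k.sum()>5: print(z0,k.sum(),np.median(q[k],0).round(1))
E
python3 st.py
```

```text
2.5333 [-118.3    0.4  108.4] [-3.14  -0.019 -0.314] [-1.48  0.08  0.86] fwd F -1.44
75 681 [-103.6  -35.4   83.1]
90 851 [-102.5  -35.2   97.9]
105 1058 [-101.4  -35.4  113.1]
120 1345 [-100.3  -35.   127.9]
135 1786 [-99.2 -35.4 143. ]
150 2376 [-98.1 -35.  158. ]
165 3677 [-97.8 -35.4 172. ]
2.5833 [-117.8    0.6  107.5] [-3.139 -0.018 -0.314] [ 0.63  0.76 -0.44] fwd F 0.38
```

Call:
{"name": "send_rows", "arguments": {"targets": [{"delta_pos": [0.0048,-0.0015,-0.001],"twist": 0},{"delta_pos": [0.0048,-0.0015,-0.001],"twist": 0},{"delta_pos": [0.0048,-0.0015,-0.001],"twist": 0},{"delta_pos": [0.0043,-0.0014,-0.002],"twist": 0},{"delta_pos": [0.0043,-0.0014,-0.002],"twist": 0}]}}

```text
t: 3.0
ee_pos: [0.5667, -0.1265, 0.0992]
tool_rot: [-3.139, -0.017, -0.313]
wrist_force: [-0.4, 0.6, 1.2]
grip_width: 0.001
```

```bash
python3 st.py
cat > fl.py <<'E'
from h import *
import sys
w=cap('wrist',sys.argv[1])
B=box(world(w))*1000
d=B[...,[0,2]]-[-105,63]
r=np.hypot(d[...,0],d[...,1]);a=np.arctan2(d[...,1],d[...,0])
for lo,hi in((20,40),(40,60),(60,80),(80,95),(95,112),(112,150)):
  for s in(1,-1):
    m=(B[...,1]*s<78)&(B[...,1]*s>42)&(r>lo)&(r<hi)&(a>-.05)&(a<2)&(B[...,2]>61)
    if m.sum()>30: print(lo,s,m.sum(),'ang',np.median(a[m]).round(3),'rmax',np.percentile(r[m],98).round(1),np.median(B[m],0).round(1))
E
python3 fl.py wrist4
python3 st.py
```

```text
3.0 [-91.4   1.3  99.2] [-3.139 -0.017 -0.313] [-0.36  0.64  1.2 ] fwd F -0.53
20 1 40 ang 1.246 rmax 39.1 [-93.7  68.7  96.5]
20 -1 76 ang 1.249 rmax 39.6 [-94.2 -58.1  95.4]
40 1 50 ang 1.21 rmax 54.7 [-86.9  66.2 111. ]
40 -1 81 ang 1.21 rmax 59.8 [-87.1 -63.5 110.4]
60 1 132 ang 1.186 rmax 79.0 [-77.6  63.8 130.6]
60 -1 145 ang 1.187 rmax 79.8 [-78.5 -60.  128.5]
80 1 134 ang 1.176 rmax 94.6 [-71.2  56.9 144.2]
80 -1 147 ang 1.175 rmax 94.9 [-71.1 -58.1 144.3]
95 1 1287 ang 1.152 rmax 110.1 [-60.7  59.9 162.2]
95 -1 1315 ang 1.151 rmax 110.0 [-60.7 -60.5 162.1]
112 1 4906 ang 0.08 rmax 149.5 [22.3 55.4 73.5]
112 -1 4450 ang 0.079 rmax 149.3 [ 22.7 -56.5  73.4]
3.05 [-90.6   1.1  98.8] [-3.139 -0.018 -0.313] [-0.02 -0.76  0.16] fwd F 0.21
```

View pics/wrist4.png

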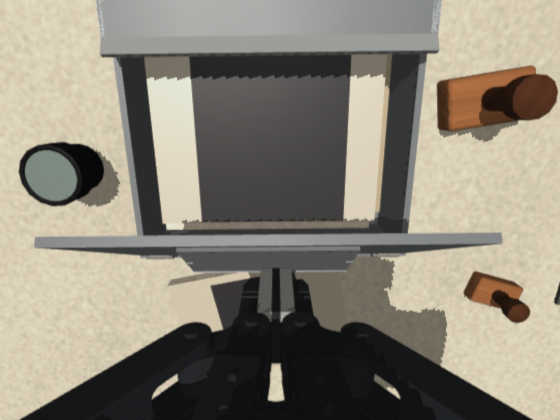

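Run:
```python
from h import *
c=dict(np.load('pics/wrist4.npz'));B=box(world(c))*1000
m=(abs(B[...,1])<20)&(B[...,0]<-60)&(B[...,0]>-130)
for z0 in range(95,150,5):
    k=m&(B[...,2]>z0)&(B[...,2]<z0+5)&(np.arange(420)[:,None]>270)
    if k.sum(): print(z0,k.sum(),np.percentile(B[k],[2,98],axis=0).round(1).tolist())
```

```text
130 59 [[-86.9, -18.2, 133.7], [-86.0, 18.2, 135.0]]
135 24 [[-86.3, -18.9, 135.0], [-85.4, 19.8, 136.1]]
140 130 [[-86.5, -10.1, 142.4], [-81.7, 13.3, 144.9]]
145 353 [[-86.7, -11.5, 145.1], [-81.6, 14.4, 149.9]]
```

Call:
{"name": "send_rows", "arguments": {"targets": [{"delta_pos": [0.0038,-0.0012,-0.001],"twist": 0},{"delta_pos": [0.0038,-0.0012,-0.001],"twist": 0},{"delta_pos": [0.0038,-0.0012,-0.001],"twist": 0},{"delta_pos": [0.0026,-0.0008,-0.0027],"twist": 0},{"delta_pos": [0.0026,-0.0008,-0.0027],"twist": 0}]}}

```text
t: 3.47
ee_pos: [0.5858, -0.1328, 0.0899]
tool_rot: [-3.139, -0.018, -0.314]
wrist_force: [0.4, 0.0, 0.3]
grip_width: 0.004
```

```bash
python3 st.py; python3 fl.py wrist5;python3 st.py
```

```text
3.4667 [-71.3   1.   89.9] [-3.139 -0.018 -0.314] [0.36 0.03 0.26] fwd F 0.33
20 1 515 ang 0.976 rmax 39.7 [-88.5  61.5  87.7]
20 -1 565 ang 0.971 rmax 39.6 [-87.6 -59.9  88.4]
40 1 651 ang 0.92 rmax 59.6 [-74.1  62.6 103.5]
40 -1 748 ang 0.92 rmax 59.6 [-74.2 -59.9 103.3]
60 1 946 ang 0.898 rmax 79.6 [-60.7  60.7 118.5]
60 -1 1036 ang 0.898 rmax 79.7 [-60.8 -60.1 118.4]
80 1 1026 ang 0.887 rmax 94.8 [-49.4  59.8 131.2]
80 -1 1039 ang 0.887 rmax 94.7 [-49.4 -59.7 131. ]
95 1 2105 ang 0.878 rmax 109.1 [-36.8  59.9 144.1]
95 -1 2134 ang 0.878 rmax 109.2 [-36.7 -60.1 144.1]
112 1 6685 ang 0.08 rmax 149.7 [22.  53.6 73.6]
112 -1 6433 ang 0.078 rmax 149.7 [ 23.1 -54.2  73.5]
3.5167 [-71.    0.9  89.3] [-3.139 -0.018 -0.314] [ 0.92 -0.53  0.08] fwd F 1.04
```

View pics/wrist5.png

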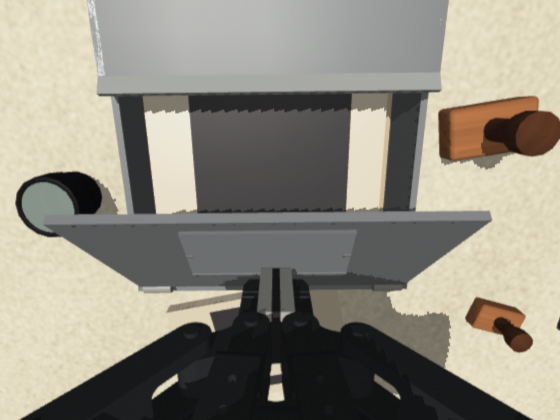

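Run:
```python
from h import *
c=dict(np.load('pics/wrist5.npz'));W=world(c);B=box(W)*1000
for v in range(215,345,6): print(v,[B[v,u].round(0).tolist() for u in(240,266,275,284,310)])
s=bot.read_state();print(s['ee_pos'],s['joint_positions'])
T=s['ee_pos'];c2w=c['cam_to_world'];p=np.linalg.inv(c2w)@np.r_[T,1];K=c['mtx'];print(p,K[0,0]*p[0]/-p[2]+K[0,2],K[1,1]*-p[1]/-p[2]+K[1,2])
s=cap('side','side5');cv2.imwrite('pics/s5.png',cv2.resize(s['pixels'][100:240,190:330],(700,600)[::-1] and (600,600),interpolation=2))
```

```text
215 [[-33.0, 14.0, 145.0], [-34.0, 4.0, 143.0], [-33.0, 1.0, 145.0], [-34.0, -2.0, 144.0], [-34.0, -12.0, 144.0]]
221 [[-35.0, 14.0, 146.0], [-36.0, 4.0, 145.0], [-36.0, 1.0, 145.0], [-36.0, -2.0, 145.0], [-36.0, -12.0, 146.0]]
227 [[-39.0, 15.0, 143.0], [-39.0, 5.0, 143.0], [-39.0, 1.0, 143.0], [-39.0, -2.0, 143.0], [-39.0, -12.0, 143.0]]
233 [[-42.0, 15.0, 141.0], [-42.0, 5.0, 141.0], [-42.0, 1.0, 140.0], [-42.0, -2.0, 142.0], [-42.0, -13.0, 142.0]]
239 [[-45.0, 15.0, 140.0], [-45.0, 5.0, 140.0], [-45.0, 1.0, 140.0], [-45.0, -2.0, 140.0], [-45.0, -13.0, 139.0]]
245 [[-48.0, 15.0, 138.0], [-49.0, 5.0, 137.0], [-48.0, 1.0, 138.0], [-49.0, -2.0, 137.0], [-49.0, -13.0, 137.0]]
251 [[-52.0, 16.0, 136.0], [-52.0, 5.0, 135.0], [-52.0, 1.0, 136.0], [-52.0, -2.0, 135.0], [-52.0, -13.0, 135.0]]
257 [[-55.0, 16.0, 133.0], [-56.0, 5.0, 132.0], [-56.0, 1.0, 133.0], [-56.0, -3.0, 133.0], [-56.0, -14.0, 132.0]]
263 [[-60.0, 17.0, 131.0], [-60.0, 5.0, 131.0], [-60.0, 1.0, 131.0], [-60.0, -3.0, 130.0], [-60.0, -14.0, 130.0]]
269 [[-64.0, 17.0, 128.0], [-62.0, 5.0, 132.0], [-62.0, 1.0, 133.0], [-62.
[... 919 characters left out ...]
68.0], [-62.0, -10.0, 169.0]]
323 [[-61.0, 13.0, 173.0], [-62.0, 4.0, 172.0], [-67.0, 1.0, 165.0], [-62.0, -2.0, 171.0], [-62.0, -10.0, 173.0]]
329 [[-62.0, 12.0, 175.0], [-62.0, 4.0, 175.0], [-69.0, 1.0, 165.0], [-61.0, -2.0, 176.0], [-62.0, -10.0, 175.0]]
335 [[-62.0, 12.0, 179.0], [-62.0, 4.0, 178.0], [-72.0, 1.0, 165.0], [-61.0, -2.0, 179.0], [-62.0, -10.0, 178.0]]
341 [[-62.0, 12.0, 181.0], [-62.0, 4.0, 182.0], [-74.0, 1.0, 165.0], [-63.0, -2.0, 179.0], [-63.0, -9.0, 180.0]]
[ 0.58601528 -0.13293241  0.08932686] [-0.41130778  0.42320597  1.56911948  0.00466278  1.13177849  1.47132425]
[ 4.63740299e-04 -1.90692772e-02 -1.95949812e-01  1.00000000e+00] 276.39761612367727 250.18928847680178
```

View pics/s5.png

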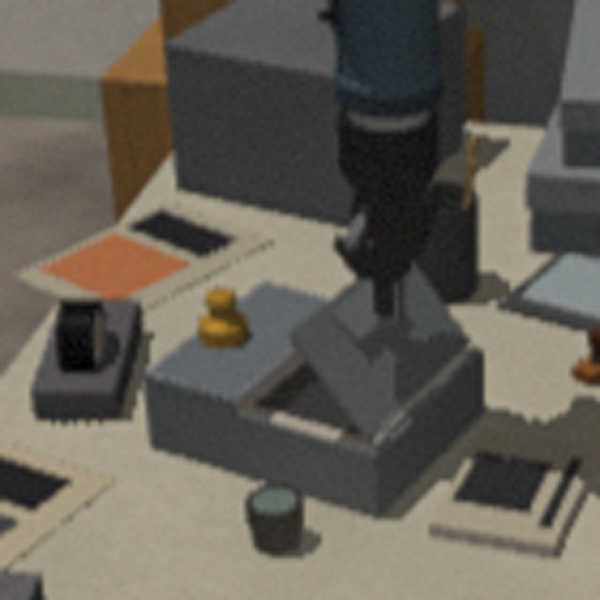

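Run:
```python
from h import *
for n,t in(('wrist1',[.48207,-.09545,.127]),('wrist2',[.5241,-.1213,.1242])):
    c=dict(np.load(f'pics/{n}.npz'));D=(world(c)-t)*1000
    print(n)
    for v in range(240,300,4): print(v,[D[v,u].round(0).tolist() for u in(266,275,284)],c['pixels'][v,266].tolist())
    d=c['z_map']; 
    cam=np.linalg.inv(c['cam_to_world'])@np.r_[t,1]; print(cam)
```

```text
wrist1
240 [[-35.0, 21.0, -114.0], [-38.0, 13.0, -115.0], [-39.0, 5.0, -113.0]] [151, 174, 185]
244 [[-39.0, 22.0, -115.0], [-42.0, 14.0, -115.0], [-43.0, 6.0, -113.0]] [127, 146, 156]
248 [[-42.0, 23.0, -114.0], [-45.0, 15.0, -114.0], [-47.0, 8.0, -114.0]] [46, 45, 47]
252 [[-46.0, 24.0, -114.0], [-49.0, 17.0, -115.0], [-51.0, 9.0, -115.0]] [25, 24, 27]
256 [[-51.0, 26.0, -115.0], [-53.0, 18.0, -114.0], [-55.0, 10.0, -114.0]] [77, 88, 94]
260 [[-54.0, 27.0, -114.0], [-56.0, 19.0, -114.0], [-58.0, 11.0, -113.0]] [79, 91, 97]
264 [[-58.0, 28.0, -114.0], [-66.0, 22.0, -127.0], [-68.0, 14.0, -125.0]] [83, 96, 101]
268 [[11.0, 1.0, 41.0], [9.0, -2.0, 40.0], [8.0, -6.0, 41.0]] [71, 77, 78]
272 [[11.0, 1.0, 44.0], [10.0, -3.0, 45.0], [8.0, -6.0, 44.0]] [73, 77, 77]
276 [[11.0, 1.0, 48.0], [9.0, -2.0, 47.0], [9.0, -6.0, 48.0]] [73, 77, 77]
280 [[11.0, 1.0, 52.0], [10.0, -3.0, 52.0], [9.0, -6.0, 52.0]] [73, 76, 77]
284 [[11.0, 1.0, 55.0], [9.0, -2.0, 54.0], [9.0, -6.0, 55.0]] [74, 77, 77]
288 [[11.0, 1.0, 59.0], [10.0, -3.0, 59.0], [8.0, -6.0, 58.0]] [73, 76, 77]
292 [[10.0, 1.0, 60.0], [10.
[... 715 characters left out ...]
, -7.0, 47.0]] [86, 87, 85]
268 [[13.0, 0.0, 47.0], [12.0, -3.0, 47.0], [10.0, -7.0, 46.0]] [125, 125, 123]
272 [[12.0, 1.0, 49.0], [10.0, -3.0, 47.0], [9.0, -6.0, 47.0]] [124, 124, 122]
276 [[10.0, 1.0, 49.0], [9.0, -2.0, 49.0], [7.0, -6.0, 47.0]] [86, 90, 90]
280 [[10.0, 1.0, 52.0], [8.0, -2.0, 51.0], [8.0, -6.0, 52.0]] [85, 89, 89]
284 [[10.0, 1.0, 55.0], [9.0, -2.0, 56.0], [8.0, -6.0, 56.0]] [85, 89, 89]
288 [[9.0, 1.0, 58.0], [9.0, -2.0, 59.0], [7.0, -5.0, 58.0]] [86, 89, 89]
292 [[9.0, 1.0, 61.0], [8.0, -2.0, 61.0], [8.0, -5.0, 62.0]] [85, 89, 89]
296 [[10.0, 1.0, 65.0], [8.0, -2.0, 64.0], [7.0, -5.0, 64.0]] [85, 89, 89]
[ 5.47347503e-04 -1.91669257e-02 -1.95448497e-01  1.00000000e+00]
```

View pics/wrist1.png

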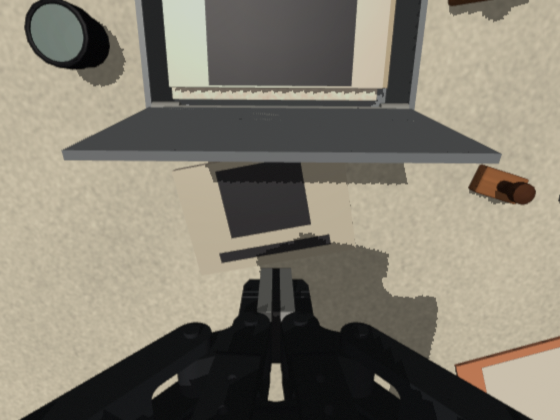

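The wrist depth shows the real fingertips about 41 mm above the reported TCP, at (275,268). So the tips are on the step's ramp, not below the step. The flap is at about 0.87 rad and still drawn in. I'll fold it flat from the ramp, then draw the tips back over the step's crest. All heights below take the 41 mm into account.

Call:
{"name": "send_rows", "arguments": {"targets": [{"delta_pos": [0.0038,-0.0012,-0.0018],"twist": 0},{"delta_pos": [0.0038,-0.0012,-0.0018],"twist": 0},{"delta_pos": [0.0038,-0.0012,-0.0018],"twist": 0},{"delta_pos": [0.0035,-0.0011,-0.0018],"twist": 0},{"delta_pos": [0.0026,-0.0008,-0.003],"twist": 0},{"delta_pos": [0.0026,-0.0008,-0.003],"twist": 0}]}}

```text
t: 4.07
ee_pos: [0.6068, -0.1393, 0.0754]
tool_rot: [-3.139, -0.016, -0.314]
wrist_force: [0.1, -0.1, 0.4]
grip_width: -0.001
```

```bash
python3 st.py; python3 fl.py wrist6;python3 st.py
python3 - <<'E'
from h import *
B=box(world(dict(np.load('pics/wrist6.npz'))))*1000
for v in range(240,300,6): print(v,B[v,266].round(0).tolist(),B[v,240].round(0).tolist())
E
```

```text
4.0667 [-49.3   1.1  75.4] [-3.139 -0.016 -0.314] [ 0.07 -0.06  0.38] fwd F 0.09
20 1 1077 ang 0.652 rmax 39.6 [-80.7  60.   81.6]
20 -1 1072 ang 0.651 rmax 39.5 [-80.8 -59.9  81.5]
40 1 1314 ang 0.605 rmax 59.6 [-63.5  60.4  91.7]
40 -1 1377 ang 0.604 rmax 59.7 [-63.2 -60.   91.8]
60 1 1696 ang 0.584 rmax 79.7 [-45.9  59.9 102. ]
60 -1 1744 ang 0.584 rmax 79.7 [-45.9 -60.1 102. ]
80 1 1634 ang 0.574 rmax 94.7 [-31.2  60.  110.7]
80 -1 1644 ang 0.574 rmax 94.7 [-31.2 -59.8 110.7]
95 1 2352 ang 0.567 rmax 108.5 [-17.3  60.1 118.3]
95 -1 2397 ang 0.566 rmax 108.5 [-17.3 -60.2 118.2]
112 1 7553 ang 0.084 rmax 149.1 [20.2 53.3 73.9]
112 -1 7024 ang 0.079 rmax 149.1 [ 22.3 -53.8  73.5]
4.1167 [-49.1   1.   74.7] [-3.139 -0.016 -0.314] [1.07 0.24 0.84] fwd F 0.95
240 [-26.0, 5.0, 117.0] [-26.0, 16.0, 117.0]
246 [-30.0, 5.0, 115.0] [-29.0, 16.0, 117.0]
252 [-33.0, 5.0, 115.0] [-33.0, 17.0, 116.0]
258 [-36.0, 5.0, 114.0] [-36.0, 17.0, 114.0]
264 [-39.0, 5.0, 115.0] [-39.0, 17.0, 114.0]
270 [-39.0, 5.0, 119.0] [-42.0, 17.0, 113.0]
276 [-40.0, 5.0, 123.0] [-46.0, 17.0, 113.0]
282 [-40.0, 5.0, 129.0] [-50.0, 18.0, 110.0]
288 [-40.0, 5.0, 133.0] [-64.0, 20.0, 91.0]
294 [-40.0, 5.0, 138.0] [-69.0, 21.0, 88.0]
```

View pics/wrist6.png

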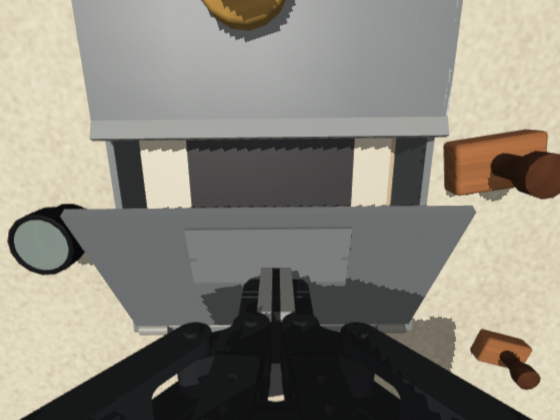

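The flap is now at 0.55 rad with the tips on the ramp at (275,268), as modelled. I'll continue the arc.

Call:
{"name": "send_rows", "arguments": {"targets": [{"delta_pos": [0.0024,-0.0008,-0.004],"twist": 0},{"delta_pos": [0.0024,-0.0008,-0.004],"twist": 0},{"delta_pos": [0.0024,-0.0008,-0.004],"twist": 0},{"delta_pos": [0.0024,-0.0008,-0.004],"twist": 0},{"delta_pos": [0.003,-0.0009,-0.004],"twist": 0},{"delta_pos": [0.004,-0.0012,-0.003],"twist": 0},{"delta_pos": [0.004,-0.0012,-0.003],"twist": 0}]}}

```text
t: 4.7
ee_pos: [0.6289, -0.1462, 0.0459]
tool_rot: [-3.139, -0.015, -0.314]
wrist_force: [-0.4, 0.0, 0.9]
grip_width: 0.001
```

```bash
python3 st.py; python3 fl.py wrist7;python3 st.py
python3 - <<'E'
from h import *
B=box(world(dict(np.load('pics/wrist7.npz'))))*1000
for v in range(240,300,6): print(v,B[v,266].round(0).tolist(),B[v,240].round(0).tolist())
E
```

```text
4.7 [-26.1   1.1  45.9] [-3.139 -0.015 -0.314] [-0.43  0.05  0.88] fwd F -0.42
20 1 167 ang 0.178 rmax 39.9 [-68.4  74.   69.5]
20 -1 364 ang 0.178 rmax 39.8 [-69.3 -72.1  69.3]
40 1 1726 ang 0.155 rmax 59.7 [-53.4  63.7  71. ]
40 -1 1909 ang 0.155 rmax 59.7 [-54.1 -62.4  70.9]
60 1 2476 ang 0.14 rmax 79.7 [-35.4  60.   72.8]
60 -1 2503 ang 0.14 rmax 79.6 [-35.3 -60.1  72.8]
80 1 2095 ang 0.132 rmax 94.7 [-18.   60.   74.6]
80 -1 2114 ang 0.132 rmax 94.7 [-18.1 -60.   74.5]
95 1 2138 ang 0.127 rmax 107.5 [-3.7 59.8 75.8]
95 -1 2187 ang 0.126 rmax 107.5 [ -3.7 -60.   75.7]
112 1 8761 ang 0.08 rmax 149.1 [21.9 54.2 73.6]
112 -1 8284 ang 0.077 rmax 149.2 [ 23.6 -54.9  73.4]
4.75 [-25.6   1.   45.2] [-3.139 -0.015 -0.314] [1.1  0.3  0.24] fwd F 0.96
240 [-7.0, 6.0, 78.0] [-7.0, 17.0, 77.0]
246 [-10.0, 6.0, 78.0] [-10.0, 17.0, 78.0]
252 [-13.0, 6.0, 78.0] [-13.0, 18.0, 78.0]
258 [-16.0, 6.0, 78.0] [-15.0, 18.0, 79.0]
264 [-18.0, 6.0, 79.0] [-18.0, 18.0, 79.0]
270 [-17.0, 5.0, 89.0] [-21.0, 18.0, 79.0]
276 [-17.0, 5.0, 94.0] [-24.0, 18.0, 81.0]
282 [-17.0, 5.0, 100.0] [-27.0, 18.0, 80.0]
288 [-17.0, 5.0, 104.0] [-30.0, 18.0, 81.0]
294 [-16.0, 5.0, 109.0] [-32.0, 18.0, 82.0]
```

View pics/wrist7.png

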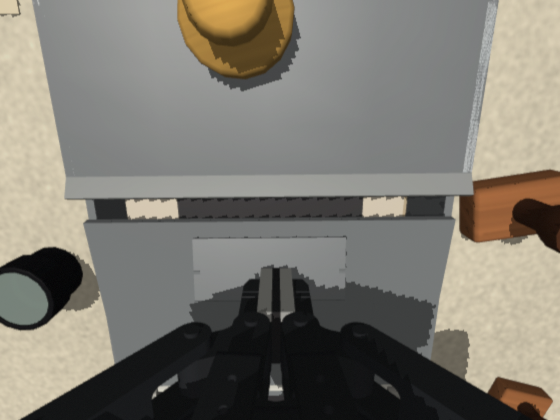

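Call:
{"name": "send_rows", "arguments": {"targets": [{"delta_pos": [0,0,-0.003],"twist": 0},{"delta_pos": [0,0,-0.003],"twist": 0},{"delta_pos": [0,0,-0.002],"twist": 0},{"delta_pos": [0,0,0],"twist": 0}]}}

```text
t: 5.08
ee_pos: [0.6316, -0.1472, 0.0376]
tool_rot: [-3.139, -0.019, -0.314]
wrist_force: [-0.1, 0.6, 5.0]
grip_width: -0.0
```

```bash
python3 st.py; python3 fl.py wrist8;python3 st.py
```

```text
5.0833 [-23.2   1.   37.6] [-3.139 -0.019 -0.314] [-0.09  0.65  4.98] fwd F -0.28
20 1 75 ang 0.077 rmax 40.0 [-67.5  74.7  65.7]
20 -1 173 ang 0.071 rmax 39.9 [-67.9 -74.   65.6]
40 1 1544 ang 0.049 rmax 59.8 [-51.7  65.9  65.6]
40 -1 1839 ang 0.05 rmax 59.7 [-52.5 -64.5  65.6]
60 1 2630 ang 0.036 rmax 79.6 [-34.9  60.   65.5]
60 -1 2668 ang 0.036 rmax 79.6 [-34.7 -60.1  65.5]
80 1 2168 ang 0.029 rmax 94.7 [-17.3  60.2  65.5]
80 -1 2179 ang 0.028 rmax 94.7 [-17.4 -59.7  65.5]
95 1 2111 ang 0.024 rmax 107.5 [-3.1 59.7 65.4]
95 -1 2129 ang 0.024 rmax 107.5 [ -3.2 -60.   65.4]
112 1 9286 ang 0.079 rmax 149.2 [22.5 54.5 73.5]
112 -1 8884 ang 0.077 rmax 149.2 [ 23.9 -55.2  73.3]
5.1333 [-23.2   1.   37.7] [-3.139 -0.019 -0.314] [0.86 0.28 3.01] fwd F 0.74
```

Call:
{"name": "send_rows", "arguments": {"targets": [{"delta_pos": [-0.005,0.0016,0.0005],"twist": 0},{"delta_pos": [-0.005,0.0016,0],"twist": 0},{"delta_pos": [-0.005,0.0016,0],"twist": 0},{"delta_pos": [-0.005,0.0016,0],"twist": 0},{"delta_pos": [-0.005,0.0016,0],"twist": 0},{"delta_pos": [0,0,0],"twist": 0}]}}

```text
t: 5.63
ee_pos: [0.6036, -0.1383, 0.0383]
tool_rot: [-3.139, -0.02, -0.314]
wrist_force: [0.0, -0.2, 0.5]
grip_width: -0.002
```

```bash
python3 st.py; python3 fl.py wrist9|tail -5;python3 st.py;python3 - <<'E'
from h import *
B=box(world(dict(np.load('pics/wrist9.npz'))))*1000
for v in range(216,300,6): print(v,B[v,266].round(0).tolist(),B[v,235].round(0).tolist())
E
```

```text
5.6333 [-52.6   1.1  38.3] [-3.139 -0.02  -0.314] [ 0.02 -0.16  0.51] fwd F 0.07
80 -1 2820 ang 0.192 rmax 94.7 [-18.8 -60.1  79.7]
95 1 5181 ang 0.195 rmax 111.6 [-10.4  51.4  83. ]
95 -1 4796 ang 0.193 rmax 111.4 [ -9.2 -51.6  82.7]
112 1 8219 ang 0.073 rmax 149.4 [28.5 59.6 73. ]
112 -1 8180 ang 0.073 rmax 149.4 [ 28.9 -59.9  72.9]
5.6833 [-52.2   1.1  38.3] [-3.139 -0.02  -0.314] [-0.06 -0.08  0.89] fwd F -0.04
216 [-18.0, 5.0, 84.0] [-18.0, 17.0, 85.0]
222 [-20.0, 5.0, 85.0] [-20.0, 17.0, 86.0]
228 [-23.0, 5.0, 85.0] [-23.0, 17.0, 85.0]
234 [-25.0, 5.0, 85.0] [-25.0, 17.0, 86.0]
240 [-28.0, 5.0, 86.0] [nan, nan, nan]
246 [-30.0, 5.0, 86.0] [-30.0, 18.0, 85.0]
252 [-33.0, 5.0, 87.0] [-33.0, 18.0, 85.0]
258 [-36.0, 5.0, 86.0] [-36.0, 18.0, 86.0]
264 [-38.0, 5.0, 87.0] [-38.0, 18.0, 87.0]
270 [-43.0, 5.0, 81.0] [-46.0, 20.0, 75.0]
276 [-44.0, 5.0, 85.0] [-50.0, 20.0, 74.0]
282 [-44.0, 5.0, 91.0] [-52.0, 20.0, 75.0]
288 [-43.0, 5.0, 97.0] [-56.0, 20.0, 74.0]
294 [-44.0, 5.0, 100.0] [-59.0, 20.0, 74.0]
```

View pics/wrist9.png

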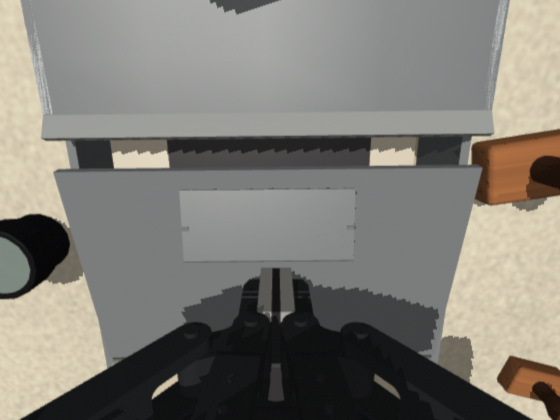

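The tips are now behind the step, whose wall is at row 261 against fingertip row 268. The flap is at about 0.18 rad. Next I press it flat.

Call:
{"name": "send_rows", "arguments": {"targets": [{"delta_pos": [0,0,-0.003],"twist": 0},{"delta_pos": [0,0,-0.003],"twist": 0},{"delta_pos": [0,0,-0.003],"twist": 0},{"delta_pos": [0,0,-0.002],"twist": 0},{"delta_pos": [0,0,-0.002],"twist": 0}]}}

```text
t: 6.1
ee_pos: [0.6075, -0.1397, 0.0278]
tool_rot: [-3.139, -0.028, -0.314]
wrist_force: [-0.0, 0.7, 19.7]
grip_width: 0.002
```

```bash
python3 st.py; python3 fl.py wrist10|tail -6;python3 st.py
```

```text
6.1 [-48.5   0.9  27.8] [-3.139 -0.028 -0.314] [-0.03  0.69 19.67] fwd F -0.23
80 1 2986 ang 0.024 rmax 94.8 [-17.9  58.8  65.1]
80 -1 2938 ang 0.023 rmax 94.8 [-17.7 -59.2  65. ]
95 1 5352 ang 0.026 rmax 109.6 [-8.  52.  65.7]
95 -1 4954 ang 0.024 rmax 109.7 [ -6.8 -52.1  65.4]
112 1 9009 ang 0.073 rmax 149.4 [29. 60. 73.]
112 -1 9145 ang 0.073 rmax 149.4 [ 29.  -59.9  72.9]
6.15 [-48.    1.   28.1] [-3.139 -0.029 -0.314] [-0.28  0.58 14.01] fwd F -0.44
```

Call:
{"name": "send_rows", "arguments": {"targets": [{"delta_pos": [0.0038,-0.0012,-0.0003],"twist": 0},{"delta_pos": [0.0038,-0.0012,-0.0006],"twist": 0},{"delta_pos": [0.0038,-0.0012,-0.0006],"twist": 0},{"delta_pos": [0.0038,-0.0012,-0.0006],"twist": 0}]}}

```text
t: 6.48
ee_pos: [0.6258, -0.1454, 0.0283]
tool_rot: [-3.14, -0.033, -0.314]
wrist_force: [-0.5, 0.7, 8.8]
grip_width: -0.002
```

```bash
python3 st.py; python3 fl.py wrist11|tail -6;python3 st.py
```

```text
6.4833 [-29.3   1.   28.3] [-3.14  -0.033 -0.314] [-0.49  0.7   8.75] fwd F -0.67
80 1 2488 ang 0.027 rmax 94.7 [-17.4  59.9  65.4]
80 -1 2533 ang 0.026 rmax 94.7 [-17.4 -60.   65.3]
95 1 3644 ang 0.023 rmax 111.8 [-2.9 56.6 65.4]
95 -1 3605 ang 0.023 rmax 111.8 [ -2.7 -57.1  65.4]
112 1 10341 ang 0.075 rmax 149.2 [23.7 56.2 73.2]
112 -1 9978 ang 0.074 rmax 149.2 [ 24.7 -56.9  73.1]
6.5333 [-28.2   0.9  28.5] [-3.14  -0.035 -0.314] [1.34 0.91 6.94] fwd F 1.0
```

View pics/wrist11.png

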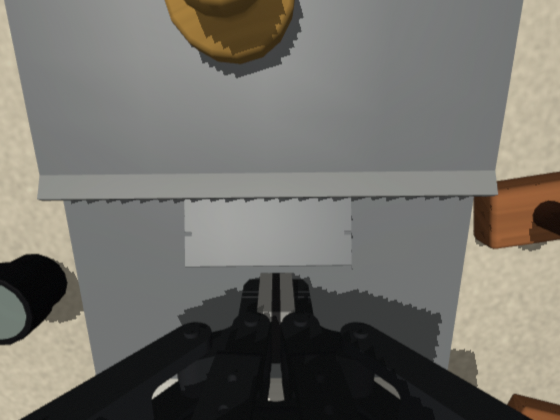

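The flap edge is beneath the lip along its whole width (row 200) and the fingertips are against the step. First, a clearance check against the weight.

Run:
```python
from h import *
for n in ['wrist11','scene1']:
    c=dict(np.load(f'pics/{n}.npz'));B=box(world(c))*1000;h=cv2.cvtColor(c['pixels'],cv2.COLOR_BGR2HSV)
    m=(h[...,1]>120)&(h[...,0]<30)&(B[...,2]>80)&(B[...,2]<125)&(B[...,0]>20)&(B[...,0]<110)&(abs(B[...,1])<80)
    print(n,np.percentile(B[m],[2,50,98],axis=0).round(1).tolist())
```

```text
wrist11 [[62.0, -3.4, 83.4], [69.9, 12.8, 90.9], [76.8, 31.3, 113.4]]
scene1 [[69.8, -4.3, 82.8], [89.8, 14.8, 92.1], [103.0, 29.7, 115.5]]
```

Call:
{"name": "send_rows", "arguments": {"targets": [{"delta_pos": [0.003,-0.0009,-0.0006],"twist": 0},{"delta_pos": [0.003,-0.0009,-0.0006],"twist": 0},{"delta_pos": [0.003,-0.0009,-0.0006],"twist": 0}]}}

```text
t: 6.78
ee_pos: [0.6386, -0.1494, 0.0283]
tool_rot: [-3.14, -0.039, -0.314]
wrist_force: [0.1, -0.0, 7.0]
grip_width: -0.0
```

```bash
python3 st.py; python3 fl.py wrist12|tail -6;python3 st.py
python3 - <<'E'
from h import *
B=box(world(dict(np.load('pics/wrist12.npz'))))*1000
for v in range(190,300,5): print(v,B[v,266].round(0).tolist(),B[v,235].round(0).tolist())
E
```

```text
6.7833 [-15.9   1.   28.3] [-3.14  -0.039 -0.314] [ 0.13 -0.03  7.04] fwd F 0.14
80 1 2323 ang 0.026 rmax 94.7 [-17.4  60.   65.3]
80 -1 2362 ang 0.026 rmax 94.7 [-17.3 -60.1  65.3]
95 1 2862 ang 0.022 rmax 111.6 [-1.4 60.  65.2]
95 -1 2891 ang 0.021 rmax 111.6 [ -1.3 -60.   65.2]
112 1 10154 ang 0.077 rmax 149.2 [22.1 54.9 73.3]
112 -1 9682 ang 0.076 rmax 149.2 [ 23.5 -55.5  73.2]
6.8333 [-15.    0.9  28.4] [-3.14  -0.04  -0.314] [1.58 0.25 5.58] fwd F 1.44
190 [28.0, 5.0, 73.0] [28.0, 17.0, 73.0]
195 [26.0, 5.0, 73.0] [26.0, 17.0, 73.0]
200 [24.0, 5.0, 74.0] [24.0, 17.0, 71.0]
205 [22.0, 5.0, 72.0] [22.0, 17.0, 73.0]
210 [20.0, 5.0, 74.0] [20.0, 17.0, 74.0]
215 [18.0, 5.0, 74.0] [18.0, 17.0, 74.0]
220 [16.0, 5.0, 76.0] [17.0, 17.0, 76.0]
225 [14.0, 5.0, 76.0] [14.0, 17.0, 76.0]
230 [10.0, 5.0, 70.0] [12.0, 17.0, 76.0]
235 [8.0, 5.0, 71.0] [8.0, 18.0, 70.0]
240 [6.0, 5.0, 71.0] [7.0, 18.0, 72.0]
245 [4.0, 5.0, 72.0] [4.0, 18.0, 71.0]
250 [3.0, 5.0, 74.0] [2.0, 18.0, 72.0]
255 [1.0, 5.0, 75.0] [0.0, 18.0, 73.0]
260 [-1.0, 5.0, 75.0] [-2.0, 18.0, 73.0]
265 [-4.0, 5.0, 75.0] [-3.0, 18.0, 75.0]
270 [-5.0, 5.0, 77.0] [-6.0, 18.0, 74.0]
275 [-7.0, 5.0, 76.0] [-13.0, 20.0, 65.0]
280 [-8.0, 5.0, 80.0] [-15.0, 20.0, 66.0]
285 [-8.0, 5.0, 83.0] [-18.0, 20.0, 65.0]
290 [-9.0, 5.0, 87.0] [-20.0, 20.0, 65.0]
295 [-8.0, 5.0, 92.0] [-23.0, 20.0, 65.0]
```

View pics/wrist12.png

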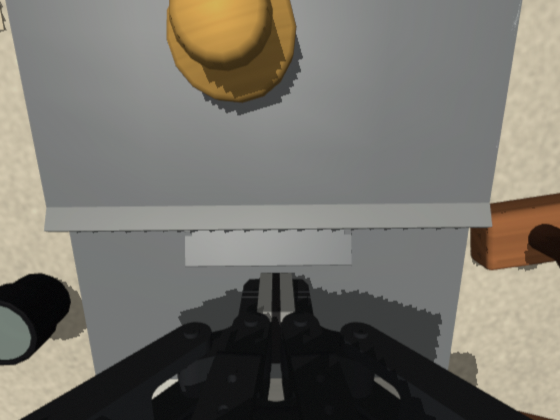

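The step's crest is at box x of about -6.5, so the slide is about 28 of 34 mm. A few mm remain.

Call:
{"name": "send_rows", "arguments": {"targets": [{"delta_pos": [0.002,-0.0006,-0.0006],"twist": 0},{"delta_pos": [0.002,-0.0006,-0.0006],"twist": 0}]}}

```text
t: 7.0
ee_pos: [0.6432, -0.1507, 0.0277]
tool_rot: [-3.14, -0.038, -0.314]
wrist_force: [-10.7, 2.4, 11.5]
grip_width: 0.001
```

```bash
cat > stp.py <<'E'
from h import *
import sys
c=cap('wrist',sys.argv[1])
B=box(world(c))*1000
m=(abs(B[...,1])>16)&(abs(B[...,1])<33)
for z in(70,):
    k=m&(B[...,2]>z)&(B[...,2]<80)&(B[...,0]<10)&(B[...,0]>-40)
    print('crest x 1,3,5%',np.percentile(B[k][:,0],[1,3,5]).round(1))
k=(abs(B[...,1])<80)&(abs(B[...,2]-74)<4)&(B[...,0]>5)&(B[...,0]<30);
print('lip edge', np.percentile(B[k&(B[...,2]>74.5)][:,0],[1,3,5]).round(1))
E
python3 st.py; python3 stp.py wrist13; python3 fl.py wrist14|sed -n 1,6p;python3 st.py
```

```text
7.0 [-11.2   1.1  27.7] [-3.14  -0.038 -0.314] [-10.7    2.44  11.49] fwd F -10.93
crest x 1,3,5% [-2.6 -2.3 -1.9]
lip edge [12.2 12.7 13. ]
20 1 132 ang 0.003 rmax 38.2 [-70.8  59.5  63.1]
20 -1 152 ang 0.001 rmax 39.4 [-71.2 -54.4  63. ]
40 1 229 ang 0.04 rmax 59.8 [-47.9  73.1  65.2]
40 -1 419 ang 0.038 rmax 59.9 [-48.7 -72.1  65.1]
60 1 2172 ang 0.029 rmax 79.7 [-32.6  63.9  65.1]
60 -1 2447 ang 0.028 rmax 79.7 [-33.4 -62.5  65. ]
7.1 [-11.2   1.   27.8] [-3.14  -0.038 -0.314] [-6.08  2.03 10.06] fwd F -6.4
```

The forward force rose to about 11 N at the end stop and the crest is at about -1. I'll relax, lift straight up so the flap isn't dragged back, then check.

Call:
{"name": "send_rows", "arguments": {"targets": [{"delta_pos": [0,0,0.0],"twist": 0},{"delta_pos": [-0.0003,0.0001,0.003],"twist": 0},{"delta_pos": [0,0,0.006],"twist": 0},{"delta_pos": [-0.003,0.001,0.01],"twist": 0},{"delta_pos": [-0.01,0.003,0.02],"twist": 0},{"delta_pos": [-0.01,0.003,0.02],"twist": 0},{"delta_pos": [-0.01,0.003,0.02],"twist": 0},{"delta_pos": [-0.005,0.001,0.005],"twist": 0},{"delta_pos": [0,0,0],"twist": 0}]}}

```text
t: 7.85
ee_pos: [0.6008, -0.1385, 0.1126]
tool_rot: [-3.139, -0.029, -0.314]
wrist_force: [0.2, 1.1, -0.9]
grip_width: 0.004
```

```bash
python3 st.py; python3 stp.py wrist15; python3 fl.py wrist16;python3 - <<'E'
from h import *
for n in('scene0','scene9'):
    c=cap('scene','scene9') if n=='scene9' else dict(np.load('pics/scene0.npz'))
    B=box(world(c))*1000;R=np.zeros(B.shape[:2],bool);R[260:340,160:285]=1
    m=R&(B[...,2]>67)&(B[...,2]<77.5)&(B[...,0]>40)
    print(n,np.percentile(B[m],[1,50,99],axis=0).round(1).tolist())
E
python3 st.py
```

```text
7.85 [-55.2   0.  112.6] [-3.139 -0.029 -0.314] [ 0.24  1.14 -0.93] fwd F -0.12
crest x 1,3,5% [-2.6 -2.5 -2.1]
lip edge [11.7 12.  12.1]
20 1 1258 ang 0.01 rmax 38.9 [-75.2  59.9  63.3]
20 -1 1011 ang 0.009 rmax 38.8 [-75.3 -56.2  63.3]
40 1 1428 ang 0.052 rmax 59.6 [-54.8  60.1  65.7]
40 -1 1454 ang 0.052 rmax 59.6 [-54.8 -60.2  65.6]
60 1 1551 ang 0.037 rmax 79.6 [-35.   60.   65.6]
60 -1 1567 ang 0.036 rmax 79.6 [-34.9 -60.1  65.5]
80 1 1249 ang 0.029 rmax 94.7 [-17.5  59.9  65.6]
80 -1 1259 ang 0.029 rmax 94.7 [-17.4 -60.   65.5]
95 1 1495 ang 0.024 rmax 111.8 [-1.3 60.  65.5]
95 -1 1515 ang 0.024 rmax 111.8 [ -1.4 -60.1  65.5]
112 1 3900 ang 0.072 rmax 149.2 [26.7 60.  72.9]
112 -1 3932 ang 0.072 rmax 149.3 [ 26.8 -60.1  72.9]
scene0 [[40.8, -88.4, 68.0], [75.4, -9.1, 71.5], [110.1, 88.6, 75.0]]
scene9 [[40.6, -88.2, 67.7], [75.3, -8.6, 71.5], [110.0, 88.9, 74.9]]
8.0 [-55.    0.  110.6] [-3.139 -0.027 -0.314] [ 0.74  0.02 -0.85] fwd F 0.7
```

View pics/wrist16.png

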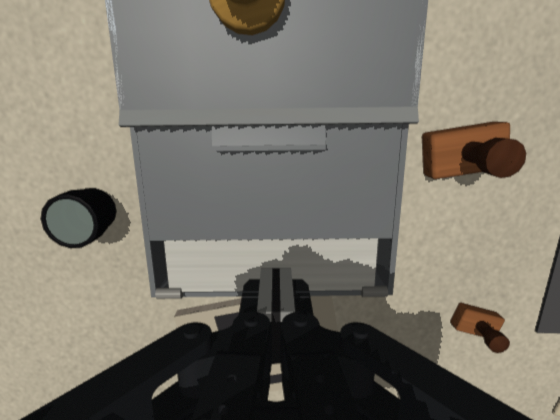

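View pics/scene9.png

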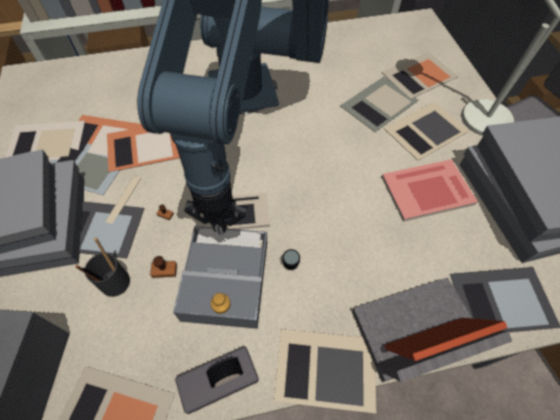

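The wrist view shows the flap flat under the lip (row 125), with its trailing edge at row 240. The box has not moved. I'll back off a little more and check that it stays shut.

Call:
{"name": "send_rows", "arguments": {"targets": [{"delta_pos": [-0.01,0.003,0.03],"twist": 0},{"delta_pos": [-0.02,0.005,0.03],"twist": 0},{"delta_pos": [-0.02,0.005,0.02],"twist": 0},{"delta_pos": [0,0,0],"twist": 0},{"delta_pos": [0,0,0],"twist": 0},{"delta_pos": [0,0,0],"twist": 0},{"delta_pos": [0,0,0],"twist": 0},{"delta_pos": [0,0,0],"twist": 0}]}}

```text
t: 8.67
ee_pos: [0.5482, -0.1247, 0.1797]
tool_rot: [-3.137, -0.008, -0.315]
wrist_force: [-0.2, -0.4, 1.1]
grip_width: -0.003
```

```bash
python3 st.py; python3 stp.py wrist17
python3 - <<'E'
from h import *
c=cap('wrist','wrist18');B=box(world(c))*1000
m=(abs(B[...,1])<75)&(abs(B[...,1])>42)&(abs(B[...,2]-66)<2.5)&(B[...,0]<10)&(B[...,0]>-75)
x,z=B[m][:,0],B[m][:,2];k=abs(x)>-1
print('fold slope',np.polyfit(x,z,1).round(4),'trailing x',np.percentile(x,[1,3]).round(1))
s=bot.read_state();print(s['ee_pos'],s['wrist_force'],s['t'])
if True: finish_job()
E
```

```text
8.6667 [-109.6   -2.6  179.7] [-3.137 -0.008 -0.315] [-0.15 -0.41  1.08] fwd F -0.02
crest x 1,3,5% [-3.2 -3.1 -3. ]
lip edge [11.5 11.7 11.9]
fold slope [2.40000e-03 6.55796e+01] trailing x [-72.  -66.5]
[ 0.54799944 -0.12462317  0.17965207] [-0.19943433 -0.35213304 -0.13486709] 8.7667
the job is handed in; nothing more can be done
```

The box is shut: the flap lies flat with its edge under the lip, and it stayed there by itself after I took the hand away. I handed the job in at about 8.8 s of the 37 s allowed; no verdict is reported.

**What I did:** I folded the flap over with the shut fingertips and drew them back over the step's crest. The flap rose to about 0.18 rad for a moment, so I pressed it flat again. I then pushed the step forward until the force rose to about 11 N at the end stop, lifted straight up and backed off.

**Last checks:**
- **Flap angle:** the measured slope is about 0.002 rad.
- **Slide:** the step's crest reads about 32 mm of travel. The lip edge reads about 3 mm short of its nominal place, so the true figure is probably close to the full 34 mm.
- **Box:** the hood is within 0.5 mm of where it was at the start.
- **Hand:** it is clear, with only sensor noise on the wrist force.

**Disagreements:**
- **Fingertip height:** the wrist depth image showed the real fingertips about 40 mm above the reported TCP. My first push therefore landed on the step's ramp instead of below the step, and I worked with the measured offset from then on.
- **Press force:** one press briefly reached about 20 N, more than needed but within the limits.
- **Bystanders:** I compared them by eye in the final pictures and saw no movement, but did not measure each one.

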